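Pry the spring ring off the red saw wheel

ROBOT

A 6-joint arm with a two-finger parallel gripper is mounted at the origin on the work surface. World frame = base frame: x ahead of the robot, y to its left, z up, the work surface at z = 0. Lengths are in mm, angles in rad, forces in N, time in s.
With the tool pointing down it reaches from about 250 to 850 mm from the base axis. Payload 12.5 kg.
Tool frame: the origin (TCP) lies on the centre line of the jaws, within the pads' length; the fingertips stand 14 mm ahead of it and the grasp point (between the pads) lies 5 mm behind it (ctrl.tips_ahead is the distance from the TCP to the fingertips, in mm); z points along the fingers, y is the line along which they close (so a half turn about z gives the same grasp; the last joint's range is limited). The gripper opens to 93 mm and grips with 3 to 60 N. Pads are 15 mm wide; open, the fingers measure 128 mm over their backs; the gripper's body (75 mm by 188 mm) begins 65 mm behind the grasp point.
Start: joints at [-1.305, 0.351, 1.652, -0, 1.139, -0.085], TCP at [189.025, -516.482, 232.633] pointing down, gripper open.
Joint ranges: [-2.75, 2.75], [-0.79, 2.1], [0.01, 2.65], [-1.57, 4.71], [0.07, 3.14], [-2.87, 2.87]. Speed limits (rad/s): [2.22, 2.22, 2.79, 3.14, 3.14, 3.14].

INTERFACE

Orientations are given as a unit quaternion [w, x, y, z].
In Python, from workcell import status, vision, ticket, ctrl gives the robot as it stands.
- The arm moves only by the tool apply_moves, never from a script. Its argument "commands" is one flat list of numbers, 5 for each row, row after row: the finger opening in mm, from 0 to 93, then the shift along the tool's x, y, z as a fraction of full scale, then the turn about the tool's z as a fraction of full scale. In form: [gripper, tx, ty, tz, roll, gripper, tx, ty, tz, roll, ...]. A call has 1 to 20 rows; each row is the pose to reach, as a shift and turn from the pose commanded when the call began, along the tool's axes at that moment, turning the shorter way round; what a row does not reach only later rows make up. Full scale, the value 1, is 0.1 m for a shift and 180 degrees for a turn. A row lasts 1/8 s, in which the tool goes at most 62.5 mm and 10.7 degrees, less where a joint would pass 70% of its speed; a pose out of reach is approached as far as the arm can. A call with a number of a shift or a turn outside -1 to 1 is refused whole. A call with a gripper value outside its range is refused whole. The fingers move at their own pace and stop on an object; "newtons" is the grip in N (left out, the last holds). Time passes only in rows, so rows that repeat a pose let the fingers close. It gives the time, the measured TCP pose, the force, the opening and the grip force at its end, in the units of the state.
- status.get_state(): the state, without advancing time (a new reading comes with each control period).
- vision.read_camera(name): name is "scene" or "top"; returns a dict with "image" (400x640x3 uint8, blue, green, red), "vfov" (degrees; the focal length in pixels is half the picture's height over the tangent of half this angle, whatever the lens; pixels are square), "cx", "cy" (the principal point, pixels), "rvec" (rotation vector, rad) and "tvec" (3), from world to camera coordinates, as OpenCV has them. Camera axes: x right, y down, z forward; pixel columns grow to the right and rows downward; lengths in mm; the calibration is good to about 2 mm. A picture is of the moment at which its call begins. There is no depth.
- ticket.sign_off(): hands the job in; it is judged then, once.
The state is a dict: "clock": time; "joint_pos": joint angles; "joint_vel": joint speeds; "effort": joint torques, N m; "eef_pos": TCP position; "ee_rot": TCP orientation; "contact_force": force on the tool from outside, world axes, zero at the start; "torque": the same for the moment, N m; "gripper_width": finger opening in mm; "grasp_force": force on a finger pad.
Only numpy, scipy, OpenCV 4.12 (cv2) and the standard library are available. Lean on these libraries where they do the work, as an engineer would, in place of code of your own. Each camera call takes 0.05 s, during which the arm holds its last target. There are 200 camera calls.

TASK

The red band-saw wheel is due for a new bearing: take the orange hooked pick from its blue rest, hook the pull loop of the brass spring ring on the red wheel's axle and pull the ring out of its groove, right off the axle, leaving it lying on top of the red wheel. Then put the pick back in its rest as it lay. Pull with the pick only, not with the fingers, and leave the ring of the cream wheel alone.

Things in the scene. Friction and masses are not known exactly. Their poses are not given: they have to be found in the camera images.
- pick_grip (a point): Centre of the pick's orange handle (110 x 18 x 18 mm, long axis x, z up, 70 g). The shank runs to +x, reaching x = +103, then down to the hook's tip at x = +94, y = 0, lowest 51 mm below this point. Starts level, 70 mm above the bench, x away from the robot; the handle sits on the rest's two uprights 36 mm either side along x (64 mm free between), in notches flaring 26 to 43 mm, tops 80 mm high.
- ring_red: Brass ring of 5 mm wire on the red wheel's axle. Origin: ring centre, underside, 57 mm above the bench on the wheel's face; z up. Sprung jaws open to -x; the pull loop points to +x, roughly to the robot: opening 27 (x) x 25 mm, centre x = +28, end bar at x = +44, z = +10. Pulling to +x with some 7 N spreads the jaws; clear of the axle after 23 mm; at 35 mm it still lies well on the wheel.
- axle_red: Red wheel, black tyre, 150 mm diameter, lying flat, fixed on its upright axle and foot. Origin: on the axle's centreline at bench height; z up. The wheel's flat top is 56 mm above the bench. Above it a groove, 16 mm across and 6.5 mm high, holds the ring, under a head of 26 mm diameter with its top 72.5 mm above the bench, so the ring cannot be lifted off upwards.
- ring_cream: The same kind of ring, seated on a like wheel that is cream-white with a black tyre; the two wheels stand side by side and may change places. To be left alone. Origin and axes as for the other ring.
Not all that is in view belongs to the job. Leave any purple look-alike of the ring_red alone.

How it is judged:
By the outcome, as a careful person would: the job done as asked, in the order asked, and still so for the second after the job is handed in, with the robot touching nothing.
It also fails if it takes over 53 s, if anything falls off the work surface, if the arm or the gripper's body presses on something with over 40 N, if the wrist force passes 120 N, or if a joint passes its speed limit or range.

## Working session

There is one attempt and no reset: what is moved stays moved. The work goes in short steps, Python scripts to look and compute and a tool call to move; the robot and the scene stay as the last step left them, time stands still between calls to the robot, and variables do not carry over. Pictures are saved under pics/ and viewed, at most 10 in all, crops included, and the job is handed in when it is done.

Besides the shell and the picture viewer there is one more tool, called after "Call:" as name(argument=value, ...), one argument or row to a line, values as JSON. apply_moves: Moves the arm, as the interface text tells. Its arguments: {"type":"object","properties":{"commands":{"type":"array"},"newtons":{"type":"number"}},"required":["commands"]}

```bash
mkdir -p pics; cat > h.py <<'E'
import numpy as np, cv2
from workcell import status, vision, ticket, ctrl
def cam(n):
    c=vision.read_camera(n); im=np.asarray(c["image"]); f=im.shape[0]/2/np.tan(np.radians(c["vfov"])/2)
    K=np.array([[f,0,c["cx"]],[0,f,c["cy"]],[0,0,1.]]); R=cv2.Rodrigues(np.array(c["rvec"],float))[0]
    return im,K,R,np.array(c["tvec"],float)
def ray(K,R,t,px,z):
    o=-R.T@t; d=R.T@np.linalg.inv(K)@np.array([px[0],px[1],1.]); return o+d*(z-o[2])/d[2]
def proj(K,R,t,P):
    p=K@(R@np.array(P,float)+t); return p[:2]/p[2]
E
python3 - <<'E'
from h import *
for n in("top","scene"):
    im,K,R,t=cam(n); cv2.imwrite(f"pics/{n}0.png",im); print(n,K[0,0],-R.T@t,R.round(2).tolist())
s=status.get_state(); print(s)
E
```

```text
top 433.0982625358766 [419.28095004  36.64286243 920.13463169] [[0.02, -1.0, -0.02], [-0.98, -0.02, -0.2], [0.2, 0.02, -0.98]]
scene 365.3153958618154 [ 794.50007703 -303.40446921  641.19682789] [[0.84, 0.54, -0.01], [0.45, -0.7, -0.55], [-0.3, 0.46, -0.83]]
{'clock': 0.1, 'joint_pos': array([-1.30464046e+00,  3.51182749e-01,  1.65236128e+00,  1.52820963e-05,
        1.13911214e+00, -8.45725506e-02]), 'joint_vel': array([-0.00067633, -0.00062522, -0.00293763,  0.00050173, -0.00143412,
       -0.00091599]), 'effort': array([ 6.55843814e-04, -4.98026633e+01, -2.85704076e+01,  7.00363051e-02,
        2.38971290e-02, -7.94835319e-05]), 'eef_pos': array([ 188.93245748, -516.21147382,  232.1545926 ]), 'ee_rot': array([-5.30195949e-04,  9.84663481e-01,  1.74463595e-01, -4.13030032e-05]), 'contact_force': array([-0.50484753,  0.07177871,  1.48150625]), 'torque': array([-0.06506557,  0.03681703,  0.03971414]), 'grasp_force': 0.0, 'gripper_width': 92.90000333698644}
```

View pics/top0.png

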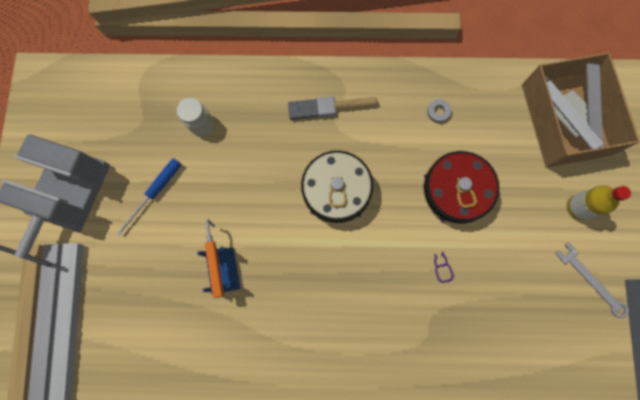

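View pics/scene0.png

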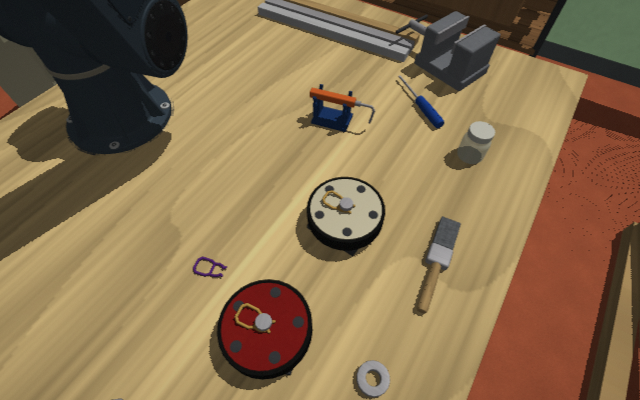

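Top view: the orange handle is near (214,269) with its hook near (209,223). The red wheel's head is at (465,184) and its loop at (467,199). The scene view shows the red wheel at (265,325) and the pick at (333,98). I'll enlarge these areas.

```bash
python3 - <<'E'
import cv2,numpy as np
t=cv2.imread("pics/top0.png"); s=cv2.imread("pics/scene0.png")
def c(im,x,y,w,h): return cv2.resize(im[y:y+h,x:x+w],(400,300),interpolation=cv2.INTER_CUBIC)
cv2.imwrite("pics/crops.png",np.vstack([np.hstack([c(t,165,215,120,90),c(t,420,148,80,60)]),np.hstack([c(s,295,70,100,75),c(s,215,280,100,75)])]))
E
```

```text
(no output)
```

View pics/crops.png

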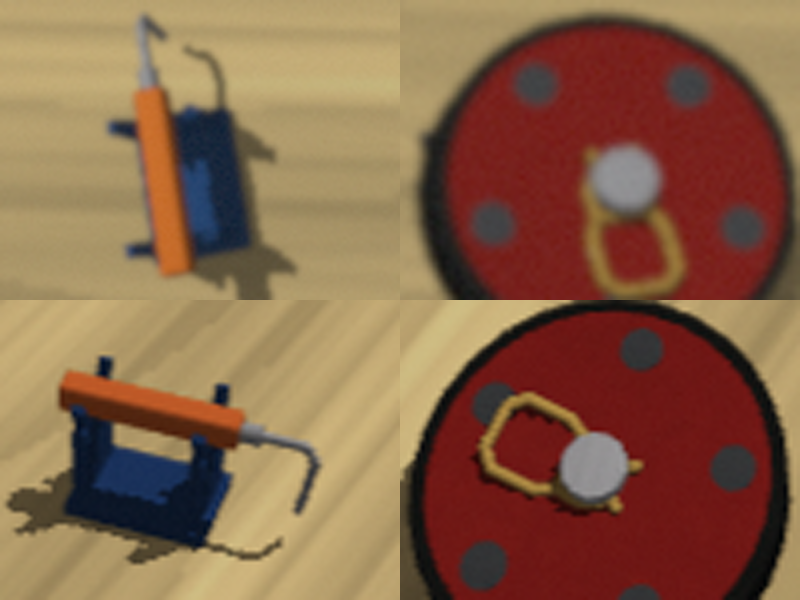

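```bash
python3 - <<'E'
from h import *
T=cam("top")[1:];S=cam("scene")[1:]
a=ray(*T,(209.9,242),79);b=ray(*T,(217.8,296.6),79)
print("handle",a,b,np.linalg.norm(a-b),(a+b)/2,np.degrees(np.arctan2(*(a-b)[1::-1])))
print("scene proj ends",proj(*S,a),proj(*S,b))
for n,C,h,l in(("top",T,(465.2,184),(467.6,206)),("scene",S,(263.5,321.5),(240.75,311))):
    p=ray(*C,h,72.5);q=ray(*C,l,67);d=q-p
    print(n,p,q,np.hypot(*d[:2]),np.degrees(np.arctan2(d[1],d[0])))
for px in((207.5,220.5),(214,226)): print(ray(*T,px,70),ray(*T,px,19))
E
```

```text
handle [503.55403884 283.11625382  79.        ] [399.80510891 260.2626726   79.        ] 106.23618327881336 [451.67957388 271.68946321  79.        ] 12.422597066919682
scene proj ends [353.83998225 100.16768893] [310.17105233  89.55430272]
top [ 629.88817406 -219.80500172   72.5       ] [ 586.16396027 -224.35275952   67.        ] 43.9600838539448 -174.06201405817623
scene [ 633.20723013 -219.57614962   72.5       ] [ 591.42368123 -225.21858826   67.        ] 42.16280437193544 -172.30931732622898
[547.23899557 293.74829351  70.        ] [554.91526246 309.17217638  19.        ]
[536.42443311 279.93110335  70.        ] [543.451929  294.5260861  19.       ]
```

Both cameras agree, and the sizes match what's given. Next I move the arm towards the pick.

Call:
apply_moves(
  commands=[93,0.8,-1,0,0,93,0.8,-1,0,0,93,0.8,-1,0,0],
)

```text
clock: 0.57
eef_pos: [230.4, -392.3, 232.7]
ee_rot: [-0.0, 0.984, 0.176, 0.0]
contact_force: [0.4, -0.5, 0.3]
gripper_width: 93.5
grasp_force: 0.0
```

Call:
apply_moves(
  commands=[93,0.8,-1,0,0,93,0.8,-1,0,0,93,0.8,-1,0,0],
)

```text
clock: 0.95
eef_pos: [271.2, -271.7, 232.8]
ee_rot: [-0.0, 0.984, 0.176, 0.0]
contact_force: [0.4, -1.0, -0.1]
gripper_width: 92.9
grasp_force: 0.0
```

Call:
apply_moves(
  commands=[93,0.8,-1,0,0,93,0.8,-1,0,0,93,0.8,-1,0,0],
)

```text
clock: 1.32
eef_pos: [312.4, -150.6, 232.9]
ee_rot: [0.0, 0.984, 0.177, 0.0]
contact_force: [0.5, -0.4, 1.0]
gripper_width: 92.9
grasp_force: 0.0
```

Call:
apply_moves(
  commands=[93,0.8,-1,0,0,93,0.8,-1,0,0,93,0.8,-1,0,0],
)

```text
clock: 1.7
eef_pos: [353.4, -29.2, 232.8]
ee_rot: [0.0, 0.984, 0.177, 0.0]
contact_force: [-0.4, 0.0, -0.4]
gripper_width: 93.2
grasp_force: 0.0
```

Call:
apply_moves(
  commands=[93,0.8,-1,0,0,93,0.8,-1,0,0,93,0.8,-1,0,0],
)

```text
clock: 2.08
eef_pos: [394.4, 91.4, 232.5]
ee_rot: [0.0, 0.984, 0.176, 0.0]
contact_force: [0.0, -0.2, 0.4]
gripper_width: 93.2
grasp_force: 0.0
```

Call:
apply_moves(
  commands=[93,0.8,-1,0,0,93,0.8,-1,0,0,93,0.8,-1,0,0,93,0.8,-1,0,0],
)

```text
clock: 2.58
eef_pos: [434.2, 209.9, 232.3]
ee_rot: [0.0, 0.985, 0.174, -0.0]
contact_force: [0.1, -0.2, -0.2]
gripper_width: 92.7
grasp_force: 0.0
```

```bash
cat >> h.py <<'E'
from scipy.spatial.transform import Rotation as Ro
def go(P,th):
    s=status.get_state(); q=s["ee_rot"]; M=Ro.from_quat([q[1],q[2],q[3],q[0]]).as_matrix()
    cur=np.degrees(np.arctan2(M[1,0],M[0,0])); d=M.T@(np.array(P)-s["eef_pos"])/100
    print("t",s["clock"],"pos",s["eef_pos"].round(1),"th",cur.round(2),"zax",M[:,2].round(3)); print("shift",d.round(3),"roll",round((cur-th)/180,4),"F",s["contact_force"].round(1),"w",s["gripper_width"],s["grasp_force"])
E
python3 -c "
from h import *
go((452,271.7,150),12.4)"
```

```text
t 2.575 pos [434.2 209.9 232.3] th 20.01 zax [-0.001 -0.001 -1.   ]
shift [ 0.379 -0.521  0.822] roll 0.0423 F [ 0.1 -0.2 -0.2] w 92.67539922642764 0.0
```

Call:
apply_moves(
  commands=[75,0.38,-0.52,0.82,0.0423,75,0.38,-0.52,0.82,0.0423,75,0.38,-0.52,0.82,0.0423,75,0.38,-0.52,0.82,0.0423],
)

```text
clock: 3.08
eef_pos: [452.0, 272.2, 151.7]
ee_rot: [0.0, 0.994, 0.108, 0.0]
contact_force: [0.1, 0.1, 0.2]
gripper_width: 74.8
grasp_force: 0.0
```

```bash
python3 -c "
from h import *
go((452,271.7,65),12.4)
a=cam('scene')[0][40:160,260:420];b=cam('top')[0][200:320,140:300]
cv2.imwrite('pics/p1.png',np.hstack([cv2.resize(x,None,fx=2.5,fy=2.5,interpolation=2) for x in(a,b)]))
"
```

```text
t 3.075 pos [452.  272.2 151.7] th 12.41 zax [ 0.001  0.    -1.   ]
shift [-0.002  0.004  0.867] roll 0.0 F [0.1 0.1 0.2] w 74.7887526856118 0.0
```

View pics/p1.png

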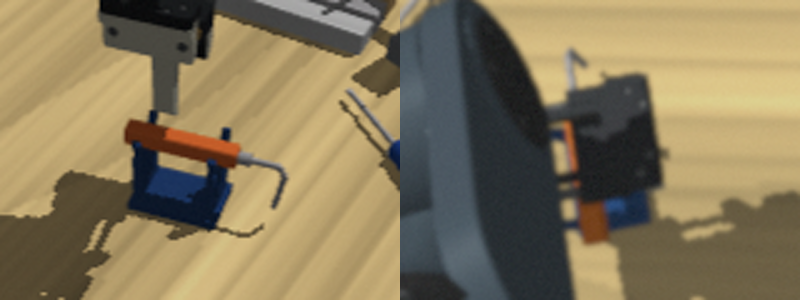

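The gripper stands above the handle and lines up with it: the near finger is at crop (165,85) and the handle centre at (183,142). I'll descend and grip.

Call:
apply_moves(
  commands=[75,0,0,0.4,0,75,0,0,0.7,0,75,0,0,0.86,0,75,0,0,0.86,0,75,0,0,0.86,0],
  newtons=60,
)

```text
clock: 3.8
eef_pos: [452.1, 274.0, 65.9]
ee_rot: [-0.0, 0.994, 0.109, 0.001]
contact_force: [-0.2, -0.3, -0.2]
gripper_width: 75.2
grasp_force: 0.0
```

```bash
python3 -c "
from h import *
go((452,271.7,65),12.4)"
```

```text
t 3.8 pos [452.1 274.   65.9] th 12.48 zax [ 0.002  0.001 -1.   ]
shift [-0.006  0.022  0.009] roll 0.0004 F [-0.2 -0.3 -0.2] w 75.23704930258886 0.0
```

Call:
apply_moves(
  commands=[40,0,0.02,0,0,40,0,0.02,0,0,30,0,0.02,0,0,10,0,0.02,0,0,10,0,0.02,0,0,10,0,0.02,0,0,10,0,0.02,0,0],
  newtons=15,
)

```text
clock: 4.68
eef_pos: [451.8, 271.9, 64.6]
ee_rot: [-0.0, 0.994, 0.109, -0.0]
contact_force: [-0.1, 0.5, -0.5]
gripper_width: 17.6
grasp_force: 15.0
```

Call:
apply_moves(
  commands=[10,0,0,0,0,10,0,0,0,0],
  newtons=60,
)

```text
clock: 4.92
eef_pos: [451.8, 271.9, 64.6]
ee_rot: [0.0, 0.994, 0.109, -0.0]
contact_force: [-0.3, 0.4, 0.4]
gripper_width: 17.7
grasp_force: 60.0
```

```bash
python3 -c "
from h import *
go((452,271.7,65),12.4)"
```

```text
t 4.925 pos [451.8 271.9  64.6] th 12.49 zax [-0. -0. -1.]
shift [ 0.001  0.002 -0.004] roll 0.0005 F [-0.3  0.4  0.4] w 17.676090591656966 59.98153209686279
```

Call:
apply_moves(
  commands=[10,0,0,-0.3,0,10,0,0,-0.6,0,10,0,0,-1,0,10,0,0,-1,0,10,0,0,-1,0],
)

```text
clock: 5.55
eef_pos: [451.5, 271.6, 164.0]
ee_rot: [0.0, 0.994, 0.109, -0.0]
contact_force: [-0.5, 0.1, -1.1]
gripper_width: 17.3
grasp_force: 60.0
```

```bash
python3 -c "
from h import *
go((507,-234,165),6.7)"
```

```text
t 5.55 pos [451.5 271.6 164. ] th 12.48 zax [-0.001 -0.    -1.   ]
shift [-0.551  5.057 -0.009] roll 0.0321 F [-0.5  0.1 -1.1] w 17.30380225579578 59.981324672698975
```

Call:
apply_moves(
  commands=[10,-0.11,1,0,0,10,-0.11,1,0,0,10,-0.11,1,0,0],
)

```text
clock: 5.92
eef_pos: [462.3, 169.9, 163.4]
ee_rot: [0.0, 0.994, 0.107, -0.001]
contact_force: [-0.9, 0.1, -0.6]
gripper_width: 17.7
grasp_force: 60.0
```

Call:
apply_moves(
  commands=[10,-0.11,1,0,0,10,-0.11,1,0,0,10,-0.11,1,0,0],
)

```text
clock: 6.3
eef_pos: [473.5, 70.7, 163.8]
ee_rot: [-0.0, 0.994, 0.108, -0.001]
contact_force: [0.7, 0.3, -1.3]
gripper_width: 17.9
grasp_force: 60.0
```

Call:
apply_moves(
  commands=[10,-0.11,1,0,0,10,-0.11,1,0,0,10,-0.11,1,0,0],
)

```text
clock: 6.68
eef_pos: [484.6, -28.7, 164.0]
ee_rot: [-0.0, 0.994, 0.108, -0.0]
contact_force: [0.8, 0.8, -1.2]
gripper_width: 17.7
grasp_force: 60.0
```

Call:
apply_moves(
  commands=[10,-0.11,1,0,0,10,-0.11,1,0,0,10,-0.11,1,0,0],
)

```text
clock: 7.05
eef_pos: [495.7, -128.3, 164.1]
ee_rot: [-0.0, 0.994, 0.108, -0.0]
contact_force: [-0.5, 0.8, -0.5]
gripper_width: 17.7
grasp_force: 60.0
```

Call:
apply_moves(
  commands=[10,-0.11,0.6,0,0,10,-0.11,1,0,0,10,-0.11,1,0,0.032,10,-0.11,1,0,0.032,10,-0.11,1,0,0.032,10,-0.11,1,0,0.032],
)

```text
clock: 7.8
eef_pos: [506.4, -227.3, 164.6]
ee_rot: [-0.0, 0.998, 0.06, -0.0]
contact_force: [-0.3, 0.8, -0.7]
gripper_width: 17.9
grasp_force: 60.0
```

```bash
python3 -c "
from h import *
go((507,-234,165),6.7)
a=cam('scene')[0][250:370,180:340];b=cam('top')[0][120:240,400:560]
cv2.imwrite('pics/p2.png',np.hstack([cv2.resize(x,None,fx=2.5,fy=2.5,interpolation=2) for x in(a,b)]))
"
```

```text
t 7.8 pos [ 506.4 -227.3  164.6] th 6.85 zax [-0.  0. -1.]
shift [-0.002  0.068 -0.004] roll 0.0009 F [-0.3  0.8 -0.7] w 17.893838282573725 59.98135685920715
```

View pics/p2.png

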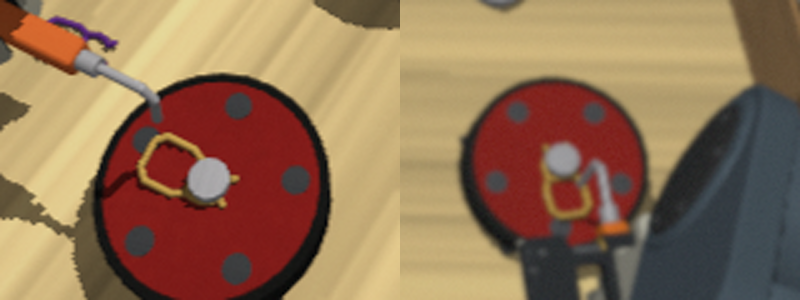

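The hook hangs above the loop. Its tip is at scene crop (158,118) and top crop (582,184). I compare both with the prediction.

```bash
python3 -c "
from h import *
T=cam('top')[1:];S=cam('scene')[1:]
p=(599.7,-216.1,119)
print('pred',proj(*T,p),proj(*S,p))
Pm=[C[0]@np.c_[C[1],C[2]] for C in(T,S)]
for a,b in(((472.8,193.6),(243.2,297.2)),((478,184.8),(242.4,288))):
    X=cv2.triangulatePoints(*Pm,np.array(a),np.array(b)).ravel();print('tri',X[:3]/X[3])
for x in(31,):
  print(ray(*T,(472.8,193.6),119),ray(*S,(243.2,297.2),119))
# loop centres: top loop inner centre, scene
print(ray(*T,(400+168/2.5,120+197/2.5),65),ray(*S,(180+170/2.5,250+163/2.5),65))
"
```

```text
pred [471.14807188 193.70600747] [242.51291485 297.96779722]
tri [ 599.94872057 -216.79107482  123.15220547]
tri [ 606.62962976 -213.97586993  164.23106873]
[ 599.95640497 -219.20394103  119.        ] [ 599.81088083 -214.66301836  119.        ]
[ 601.25783045 -224.7944115    65.        ] [ 604.57020329 -223.90463717   65.        ]
```

Call:
apply_moves(
  commands=[10,0,0.076,0,0,10,0,0.076,0.2,0,10,0,0.076,0.35,0,10,0,0.076,0.42,0,10,0,0.076,0.42,0,10,0,0.076,0.42,0],
)

```text
clock: 8.75
eef_pos: [507.4, -235.9, 123.1]
ee_rot: [0.0, 0.998, 0.059, 0.0]
contact_force: [-0.2, 0.3, -0.7]
gripper_width: 17.7
grasp_force: 60.0
```

```bash
python3 -c "
from h import *
go((507.5,-235,106),6.7)
a=cam('scene')[0][280:355,210:310];b=cam('top')[0][160:235,420:520]
cv2.imwrite('pics/p3.png',np.hstack([cv2.resize(x,None,fx=4,fy=4,interpolation=2) for x in(a,b)]))
"
```

```text
t 8.75 pos [ 507.4 -235.9  123.1] th 6.73 zax [ 0.001 -0.    -1.   ]
shift [ 0.002 -0.009  0.171] roll 0.0002 F [-0.2  0.3 -0.7] w 17.676392230007334 59.98137295246124
```

View pics/p3.png

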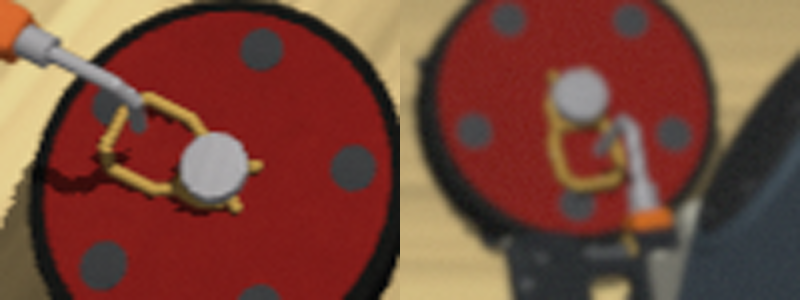

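The tip is over the loop opening, at scene crop (138,130) and top crop (603,152). I check where it lands after descending.

```bash
python3 -c "
from h import *
T=cam('top')[1:];S=cam('scene')[1:]
s=status.get_state()['eef_pos']
for z in(s[2]+5.4-51,60):
  p=(s[0]+93.4,s[1]+11,z); a=proj(*T,p);b=proj(*S,p)
  print(p,(a-[420,160])*4+[400,0],(b-[210,280])*4)
"
```

```text
(np.float64(600.7388837240508), np.float64(-224.8236579795627), np.float64(77.4419453502721)) [596.41447455 151.1136829 ] [137.28779628 127.90378027]
(np.float64(600.7388837240508), np.float64(-224.8236579795627), 60) [585.94334058 158.2235811 ] [145.13004973 141.23886708]
```

It will land in the middle of the opening in both views, so I descend.

Call:
apply_moves(
  commands=[10,0,0,0.06,0,10,0,0,0.11,0,10,0,0,0.15,0,10,0,0,0.175,0,10,0,0,0.175,0,10,0,0,0.175,0],
)

```text
clock: 9.7
eef_pos: [507.2, -235.8, 105.3]
ee_rot: [0.0, 0.998, 0.059, 0.0]
contact_force: [0.2, -0.6, -0.4]
gripper_width: 17.6
grasp_force: 60.0
```

```bash
python3 -c "
from h import *
go((507.5,-235,106),6.7)"
```

```text
t 9.7 pos [ 507.2 -235.8  105.3] th 6.72 zax [ 0. -0. -1.]
shift [ 0.004 -0.007 -0.007] roll 0.0001 F [ 0.2 -0.6 -0.4] w 17.55714669321126 59.98149275779724
```

Call:
apply_moves(
  commands=[10,-0.04,0,0,0,10,-0.07,0,0,0,10,-0.09,0,0,0,10,-0.11,0,0,0,10,-0.13,0,0,0,10,-0.13,0,0,0],
)

```text
clock: 10.45
eef_pos: [495.2, -237.5, 105.6]
ee_rot: [0.0, 0.998, 0.059, 0.001]
contact_force: [5.2, 0.9, -1.8]
gripper_width: 17.1
grasp_force: 60.0
```

```bash
python3 -c "
from h import *
go((507.5,-235,106),6.7)
a=cam('scene')[0][280:355,210:310];b=cam('top')[0][160:235,420:520]
cv2.imwrite('pics/p4.png',np.hstack([cv2.resize(x,None,fx=4,fy=4,interpolation=2) for x in(a,b)]))
"
```

```text
t 10.45 pos [ 495.2 -237.5  105.6] th 6.71 zax [ 0.003 -0.001 -1.   ]
shift [ 0.125 -0.01  -0.004] roll 0.0001 F [ 5.2  0.9 -1.8] w 17.134070696100014 59.98108506202698
```

View pics/p4.png

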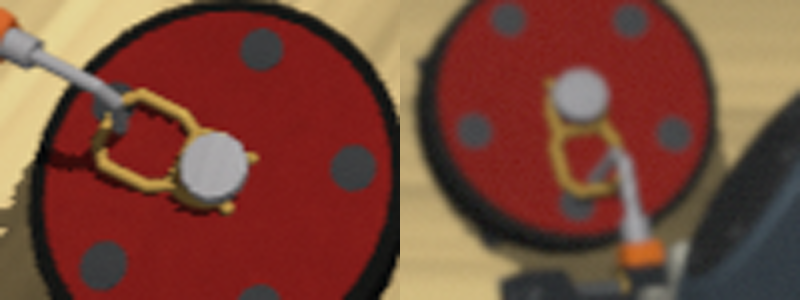

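The hook bears on the end bar, at scene crop (120,120), with a 5 N pull, and the ring has begun to shift. I keep pulling.

Call:
apply_moves(
  commands=[10,-0.02,0,0,0,10,-0.04,0,0,0,10,-0.06,0,0,0,10,-0.08,0,0,0,10,-0.1,0,0,0,10,-0.1,0,0,0],
)

```text
clock: 11.3
eef_pos: [483.9, -238.4, 105.1]
ee_rot: [-0.0, 0.998, 0.059, -0.0]
contact_force: [-0.0, -1.0, 0.1]
gripper_width: 17.6
grasp_force: 60.0
```

Call:
apply_moves(
  commands=[10,-0.02,0,0,0,10,-0.04,0,0,0,10,-0.06,0,0,0,10,-0.08,0,0,0,10,-0.1,0,0,0,10,-0.1,0,0,0],
)

```text
clock: 12.05
eef_pos: [474.2, -239.6, 105.2]
ee_rot: [-0.0, 0.998, 0.059, -0.0]
contact_force: [0.6, 0.8, -0.7]
gripper_width: 17.4
grasp_force: 60.0
```

```bash
python3 -c "
from h import *
go((507.5,-235,106),6.7)
a=cam('scene')[0][280:355,210:310];b=cam('top')[0][160:235,420:520]
cv2.imwrite('pics/p5.png',np.hstack([cv2.resize(x,None,fx=4,fy=4,interpolation=2) for x in(a,b)]))
"
```

```text
t 12.05 pos [ 474.2 -239.6  105.2] th 6.72 zax [-0.  0. -1.]
shift [ 0.336 -0.007 -0.008] roll 0.0001 F [ 0.6  0.8 -0.7] w 17.398651339384188 59.98131215572357
```

View pics/p5.png

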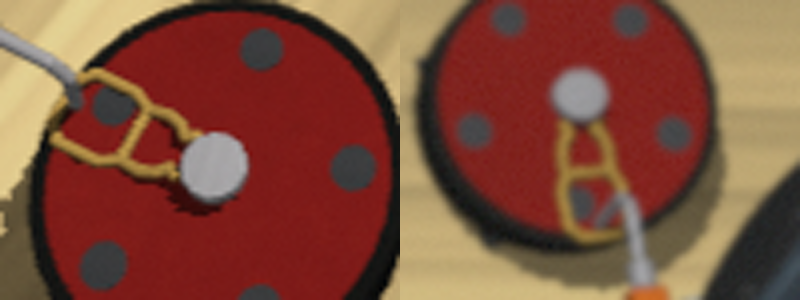

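The ring is almost clear: its jaw ends sit at the head's edge and the end bar is at top crop (598,237). I measure the pull so far.

```bash
python3 -c "
from h import *
T=cam('top')[1:];S=cam('scene')[1:]
c=np.array([631.5,-219.7])
for C,px in((T,(469.5,219.25)),(S,(210+58/4,280+115/4))):
  p=ray(*C,px,67);print(p,np.hypot(*(p[:2]-c))-44)
"
```

```text
[ 559.46453445 -226.95777374   67.        ] 28.400162825883996
[ 567.46959951 -236.37182922   67.        ] 22.165263367909816
```

Call:
apply_moves(
  commands=[10,-0.02,0,0,0,10,-0.04,0,0,0,10,-0.055,0,0,0,10,-0.055,0,0,0,10,-0.02,0,0,0,10,0.02,0,0,0,10,0.045,0,0,0,10,0.045,0,0,0],
)

```text
clock: 13.25
eef_pos: [479.0, -239.0, 105.1]
ee_rot: [-0.0, 0.998, 0.059, -0.0]
contact_force: [-0.1, 0.1, -0.8]
gripper_width: 17.6
grasp_force: 60.0
```

Call:
apply_moves(
  commands=[10,0,0,-0.05,0,10,0,0,-0.1,0,10,0,0,-0.2,0,10,0,0,-0.4,0,10,0,0,-0.6,0,10,0,0,-0.6,0],
)

```text
clock: 14.0
eef_pos: [479.5, -239.5, 166.8]
ee_rot: [0.001, 0.998, 0.059, 0.001]
contact_force: [-0.1, 0.5, -1.9]
gripper_width: 17.7
grasp_force: 60.0
```

```bash
python3 -c "
from h import *
go((451.5,271.6,165),12.49)
a=cam('scene')[0][265:355,190:310];b=cam('top')[0][160:250,410:530]
cv2.imwrite('pics/p6.png',np.hstack([cv2.resize(x,None,fx=3.3,fy=3.3,interpolation=2) for x in(a,b)]))
"
```

```text
t 14.0 pos [ 479.5 -239.5  166.8] th 6.72 zax [ 0.003 -0.002 -1.   ]
shift [ 0.32  -5.109  0.009] roll -0.032 F [-0.1  0.5 -1.9] w 17.732056498311223 59.98134434223175
```

View pics/p6.png

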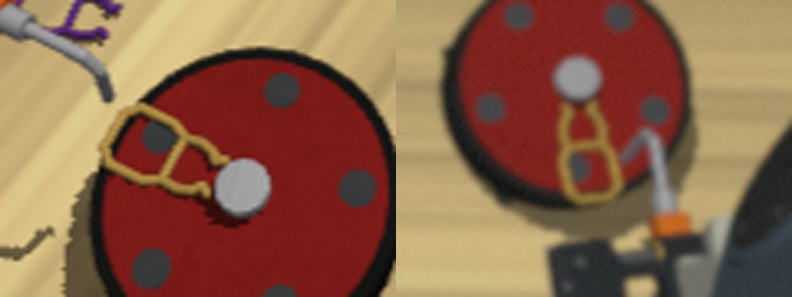

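The ring lies free on the wheel, with its jaw ends at scene crop (222,160) and (207,192), just outside the head. Now I return the pick.

Call:
apply_moves(
  commands=[10,0.06,-1,0,0,10,0.06,-1,0,0,10,0.06,-1,0,0],
)

```text
clock: 14.48
eef_pos: [472.4, -137.1, 164.4]
ee_rot: [-0.0, 0.998, 0.06, -0.001]
contact_force: [-0.3, -0.3, -0.1]
gripper_width: 17.6
grasp_force: 60.0
```

Call:
apply_moves(
  commands=[10,0.06,-1,0,0,10,0.06,-1,0,0,10,0.06,-1,0,0],
)

```text
clock: 14.85
eef_pos: [467.1, -38.0, 164.7]
ee_rot: [-0.0, 0.998, 0.06, -0.0]
contact_force: [0.1, -0.3, -1.0]
gripper_width: 17.5
grasp_force: 60.0
```

Call:
apply_moves(
  commands=[10,0.06,-1,0,0,10,0.06,-1,0,0,10,0.06,-1,0,0],
)

```text
clock: 15.22
eef_pos: [461.8, 61.5, 164.8]
ee_rot: [0.0, 0.998, 0.06, -0.0]
contact_force: [-0.2, 0.3, -1.5]
gripper_width: 17.5
grasp_force: 60.0
```

Call:
apply_moves(
  commands=[10,0.06,-1,0,0,10,0.06,-1,0,0,10,0.06,-1,0,0],
)

```text
clock: 15.6
eef_pos: [456.3, 161.2, 164.8]
ee_rot: [0.0, 0.998, 0.059, -0.0]
contact_force: [-0.4, -1.0, -0.6]
gripper_width: 17.2
grasp_force: 60.0
```

Call:
apply_moves(
  commands=[10,0.06,-0.6,0,-0.032,10,0.06,-1,0,-0.032,10,0.06,-1,0,-0.032,10,0.06,-1,0,-0.032],
)

```text
clock: 16.1
eef_pos: [450.7, 259.3, 164.8]
ee_rot: [0.0, 0.994, 0.108, -0.0]
contact_force: [0.0, 0.0, -0.4]
gripper_width: 18.0
grasp_force: 60.0
```

```bash
python3 -c "
from h import *
go((451.8,271.9,100),12.49)"
```

```text
t 16.1 pos [450.7 259.3 164.8] th 12.42 zax [-0.    -0.001 -1.   ]
shift [ 0.039 -0.121  0.648] roll -0.0004 F [ 0.   0.  -0.4] w 17.95618095909589 59.98132824897766
```

Call:
apply_moves(
  commands=[10,0.04,-0.12,0,0,10,0.04,-0.12,0.2,0,10,0.04,-0.12,0.5,0,10,0.04,-0.12,0.7,0,10,0.04,-0.12,0.7,0,10,0.04,-0.12,0.7,0],
)

```text
clock: 16.85
eef_pos: [452.0, 273.6, 95.9]
ee_rot: [-0.0, 0.994, 0.109, 0.001]
contact_force: [0.4, 1.4, 0.0]
gripper_width: 17.4
grasp_force: 60.0
```

```bash
python3 -c "
from h import *
go((451.8,271.9,64.8),12.49)"
```

```text
t 16.85 pos [452.  273.6  95.9] th 12.46 zax [ 0.001  0.    -1.   ]
shift [-0.006  0.017  0.311] roll -0.0002 F [0.4 1.4 0. ] w 17.445084129494713 59.981449842453
```

Call:
apply_moves(
  commands=[10,-0.005,0.017,0.1,0,10,-0.005,0.017,0.2,0,10,-0.005,0.017,0.27,0,10,-0.005,0.017,0.305,0,10,-0.005,0.017,0.305,0,10,-0.005,0.017,0.305,0],
)

```text
clock: 17.6
eef_pos: [451.3, 271.9, 64.6]
ee_rot: [-0.0, 0.994, 0.109, 0.0]
contact_force: [0.6, 1.0, -0.2]
gripper_width: 18.1
grasp_force: 60.0
```

```bash
python3 -c "
from h import *
go((451.8,271.9,64.8),12.49)"
```

```text
t 17.6 pos [451.3 271.9  64.6] th 12.49 zax [ 0.  0. -1.]
shift [ 0.005  0.001 -0.002] roll -0.0 F [ 0.6  1.  -0.2] w 18.123124894955673 59.98126745223999
```

Call:
apply_moves(
  commands=[22,0,0,0,0,26,0,0,0,0,40,0,0,0,0,60,0,0,0,0,75,0,0,0,0,75,0,0,0,0,75,0,0,-0.2,0,75,0,0,-0.5,0,75,0,0,-1,0,75,0,0,-1,0,75,0,0,-1,0],
)

```text
clock: 18.98
eef_pos: [450.9, 271.6, 164.1]
ee_rot: [0.0, 0.994, 0.109, -0.0]
contact_force: [-0.1, 0.1, 0.3]
gripper_width: 74.9
grasp_force: 0.0
```

Call:
apply_moves(
  commands=[75,-0.5,1,0,0,75,-0.5,1,0,0,75,-0.5,1,0,0,75,-0.5,1,0,0],
)

```text
clock: 19.48
eef_pos: [424.1, 163.6, 164.0]
ee_rot: [-0.0, 0.994, 0.109, -0.0]
contact_force: [0.0, 0.8, -1.2]
gripper_width: 74.9
grasp_force: 0.0
```

Call:
apply_moves(
  commands=[75,-0.5,1,0,0,75,-0.5,1,0,0,75,-0.5,1,0,0,75,-0.5,1,0,0,75,-0.5,1,0,0],
)

```text
clock: 20.1
eef_pos: [397.2, 56.0, 164.5]
ee_rot: [-0.0, 0.994, 0.11, -0.0]
contact_force: [0.4, 0.2, 0.8]
gripper_width: 75.0
grasp_force: 0.0
```

```bash
python3 -c "
from h import *
go((451.8,271.9,64.8),12.49)
t=cam('top')[0];s=cam('scene')[0]
c=lambda im,x,y,w,h: cv2.resize(im[y:y+h,x:x+w],(400,300),interpolation=2)
cv2.imwrite('pics/p7.png',np.vstack([np.hstack([c(t,165,215,120,90),c(t,420,148,80,60)]),np.hstack([c(s,295,70,100,75),c(s,215,280,100,75)])]))
"
```

```text
t 20.1 pos [397.2  56.  164.5] th 12.58 zax [-0.  0. -1.]
shift [ 1.003 -1.988  0.997] roll 0.0005 F [0.4 0.2 0.8] w 75.03929007869583 0.0
```

View pics/p7.png

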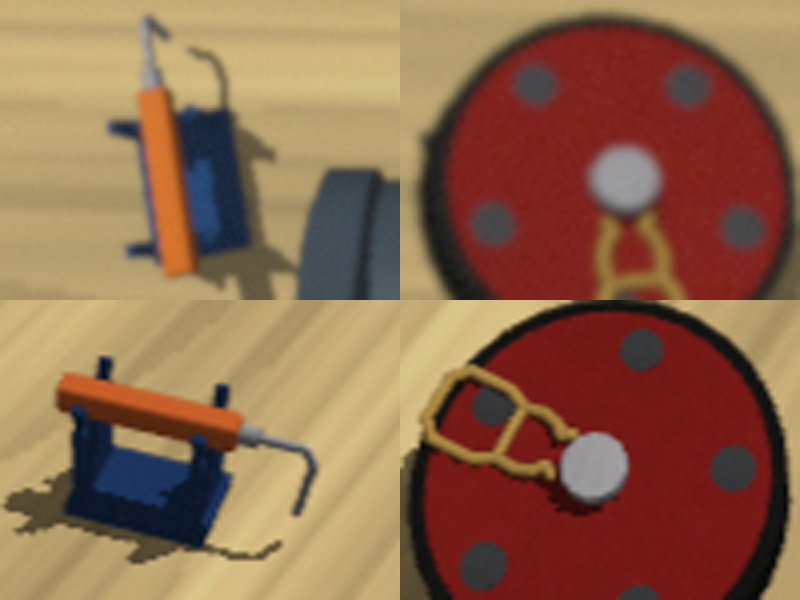

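The pick lies in its notches as at the start, with the handle at top crop (168,180). The ring lies clear of the axle on the red wheel, and the robot is away from everything.

```bash
python3 -c "
from h import *
print(ticket.sign_off())"
```

```text
the job is handed in; nothing more can be done
None
```

The job is handed in at about 20 s: the red wheel's ring was pulled off its axle with the pick and lies on top of the wheel, the pick is back in its rest as it lay, and the cream wheel's ring was never touched.

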